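Clamp the carving stop with its T-bolt

ROBOT

A 6-joint arm with a two-finger parallel gripper is mounted at the origin on the work surface. World frame = base frame: x ahead of the robot, y to its left, z up, the work surface at z = 0. Lengths are in m, angles in rad, forces in N, time in s.
With the tool pointing down it reaches from about 0.35 to 0.975 m from the base axis. Payload 4.9 kg.
Tool frame: the origin (TCP) lies on the centre line of the jaws, within the pads' length; the fingertips stand manip.tip_reach ahead of it and the grasp point (between the pads) is the TCP (manip.tip_reach is the distance from the TCP to the fingertips, in m); z points along the fingers, y is the line along which they close (so a half turn about z gives the same grasp; the last joint's range is limited). The gripper opens to 85 mm and grips with 20 to 120 N. Pads are 22 mm wide; open, the fingers measure 114 mm over their backs; the gripper's body (76 mm by 85 mm) begins 54 mm behind the grasp point. The pads swing forward as they close: fully open they stand 13 mm farther back than shut.
Start: joints at [1.029, 0.053, 1.613, -0, 1.476, -0.119], TCP at [0.256, 0.57, 0.25] pointing down, gripper open.
Joint ranges: [-3.01, 3.01], [-1.01, 2.22], [0.06, 2.58], [-1.02, 4.17], [0.09, 2.62], [-3.14, 3.14]. Speed limits (rad/s): [2.57, 2.57, 3.14, 3.14, 3.14, 3.14].

INTERFACE

Orientations are given as a unit quaternion [w, x, y, z].
In Python, from plant import manip gives the robot as it stands. The module is installed in compiled form; this text tells all that it offers.
- The arm moves only by the tool move_arm, never from a script. Its argument "rows" is a list of rows, each a list of 7 numbers: the shift along the tool's x, y, z in cm, then the turn, a rotation vector about the tool's x, y, z in degrees, then the opening, from -1 (shut) to 1 (fully open). In form: [[tx, ty, tz, ax, ay, az, jaw], ...]. A call has 1 to 20 rows; each row shifts and turns the commanded pose from where the row before left it, along the tool's axes as they then stand; what a row does not reach is not made up. A row lasts 1/12 s, in which the tool goes at most 41.7 mm and 7.16 degrees, less where a joint would pass 70% of its speed; a pose out of reach is approached as far as the arm can. A call is refused whole if a number of a shift passes 4.17 or a number of a turn 7.16, either way. A call with a gripper value outside its range is refused whole. The fingers move at their own pace and stop on an object; the grip force is fixed at half the most. Time passes only in rows, so rows that do not move let the fingers close. It gives the time, the measured TCP pose, the force, the opening and the grip force at its end, in the units of the state.
- manip.state(): the state, without advancing time (a new reading comes with each control period).
- manip.grab_frame(name): name is "scene" or "top"; returns a dict with "img" (384x512x3 uint8, blue, green, red), "mtx" (3x3 intrinsics, pixels), "R" (3x3) and "t" (3): a world point X has camera coordinates R X + t. Camera axes: x right, y down, z forward; pixel columns grow to the right and rows downward; lengths in m; the calibration is good to about 2 mm. A picture is of the moment at which its call begins. There is no depth.
- manip.job_done(): hands the job in; it is judged then, once.
The state is a dict: "time": time; "joint_pos": joint angles; "joint_vel": joint speeds; "joint_efforts": joint torques, N m; "tool_pos": TCP position; "tool_rot": TCP orientation; "contact_force": force on the tool from outside, world axes, zero at the start; "ft_torque": the same for the moment, N m; "gripper_width": opening from 0.0 (shut) to 1.0 (fully open); "grasp_force": force on a finger pad.
Only numpy, scipy, OpenCV 4.12 (cv2) and the standard library are available. Lean on these libraries where they do the work, as an engineer would, in place of code of your own. Each camera call takes 0.05 s, during which the arm holds its last target. There are 200 camera calls.

TASK

Take the T-bolt with the square nut out of the rack, let its head down through the fork of the stop into the slot of the carving board, turn it clockwise until the head lies square across under the slot's lips, then tighten the square nut until the stop is firmly clamped where it stands. Work gently: do not press the head hard on the board, do not overtighten the nut, and leave the stop and everything else in place.

Things in the scene. Friction and masses are not known exactly. Their poses are not given: they have to be found in the camera images.
- board: fixed carving board, 220 x 400 x 30 mm, pale wood with an aluminium T-track let in along its middle. Origin: centre of its underside; y along the slot, z up. Press the head on its face with less than 30 N. The slot is 18 mm wide and runs the whole length; its lips are 6 mm thick, and under them is a channel 29 mm wide and 16 mm deep
- slot (a point): point on the slot's centre line, on the top face of the board (z = 30 mm over the table), mid-length; axes as the board's, so y runs along the slot
- stop: loose stop on the board, 0.5 to 0.8 kg: dark steel foot 66 x 110 x 10 mm with a fork at its -y end (notch 22 mm wide, 45 mm long, open to -y, straight over the slot), a wooden fence 90 x 20 x 50 mm high at its +y end, and a key underneath that sits in the slot with 1 mm play per side. Origin: on the board's face, over the slot, 5 mm from the notch's closed end; y along the slot
- notch (a point): point on the notch's centre line, on the upper face of the foot (10 mm over the board), 22 mm from the notch's open end and 23 mm from its closed end, 68 mm from the fence; where the bolt goes. y along the slot
- rack: fixed dark wooden block 230 x 70 x 50 mm with three pockets 32 x 20 mm, 42 mm deep, in a row along its x, 75 mm apart. Origin: centre of its underside. The T-bolt hangs in one of the pockets by its flange
- tbolt: steel T-bolt with its square nut, 0.2 kg, hanging upright in the rack. Origin on its axis; x along the head's length, z up the shank. A flat tang at the top of the shank lies parallel to the head. The nut is stiff on its right-hand thread (0.05 Nm): bolt and nut turn together until the head is stopped, then the nut runs on alone, clockwise down, 4 mm per radian
- head (a point): centre of the T head, axes as the bolt's. Head 28 mm long (x), 16.6 mm wide, 7 mm thick, with a nose 20 x 11 x 2 mm under it. Two corners on a diagonal are cut away: in the channel it turns freely only clockwise from above, and its corners strike the walls 0 to 12 degrees past square. Clamped, 9 mm below the board's face
- grip (a point): centre of the nut's square head, on the bolt's axis: a steel block 24 mm square (across x and y), 20 mm high, with the shank's end standing 13 to 20 mm above it. Grip it across two flats. Its angle to the bolt's head differs each time, and with it how far the nut must run. The axes turn with the nut
- flange (a point): centre of the underside of the nut's round flange (40 mm), 20 mm below the square's centre; it rests on the rack, later on the foot. To the top of the head it is 16.7 to 21.2 mm at the start; foot and lips together are 16 mm. Clamping, 10 N more pull adds 0.05 to 0.08 Nm to the turning moment, 0.02 to 0.05 once it stands still. Firm is over 25 N on the foot, over 85 N is too tight
- pin0: bystander: locating pin with a black round knob, 26 mm across, in the rack. Origin: underside of its flange
- pin1: bystander: locating pin with a round steel knob, 22 mm across, in the rack. Origin: underside of its flange
- blank: bystander: round wooden blank, 110 mm across, 24 mm high, against the fence of the stop on the board. Origin: centre of its underside
- plane: bystander: small brass finger plane, 26 x 64 x 26 mm, on the board. Origin: centre of its underside
- chisel: bystander: chisel with a wooden handle, 220 mm long along x. It lies on the board. Origin: near its middle
- glue: bystander: glue jar, 64 mm across, 120 mm high, on the table. Origin: centre of its underside
- brush: bystander: hand brush lying on the table along its x

How it is judged:
By the outcome, as a careful person would: the job done as asked, in the order asked, and still so for the second after the job is handed in, with the robot touching nothing.
It also fails if it takes over 64 s, if anything falls off the work surface, if the arm or the gripper's body presses on something with over 40 N, if the wrist force passes 120 N, or if a joint passes its speed limit or range.

## Working session

There is one attempt and no reset: what is moved stays moved. The work goes in short steps, Python scripts to look and compute and a tool call to move; the robot and the scene stay as the last step left them, time stands still between calls to the robot, and variables do not carry over. Pictures are saved under pics/ and viewed, at most 10 in all, crops included, and the job is handed in when it is done.

Besides the shell and the picture viewer there is one more tool, called in YAML: its name, and indented under it one key for each argument. move_arm: Moves the arm, as the interface text tells. Its arguments: {"type":"object","properties":{"rows":{"type":"array","items":{"type":"array","items":{"type":"number"}}}},"required":["rows"]}

```bash
mkdir -p pics; python3 - <<'E'
from plant import manip
import cv2,numpy as np,pickle
s=manip.state();print(s, manip.tip_reach)
for n in("scene","top"):
    f=manip.grab_frame(n);pickle.dump(f,open(n+".pkl","wb"));cv2.imwrite(f"pics/{n}0.png",cv2.resize(f["img"],(800,600),interpolation=cv2.INTER_CUBIC));print(n,f["mtx"],f["R"],f["t"])
E
```

```text
{'time': 0.0, 'joint_pos': array([ 1.02898410e+00,  5.33649161e-02,  1.61430378e+00, -7.39498964e-06,
        1.47599945e+00, -1.19032631e-01]), 'joint_vel': array([ 0.00102784,  0.00049443,  0.00202864,  0.00096383, -0.00116343,
        0.00016877]), 'joint_efforts': array([-1.17653258e-04, -3.93684053e+01, -3.70173526e+01, -2.41246507e-04,
        7.21282893e-03, -3.72272530e-05]), 'tool_pos': array([0.25615002, 0.56945343, 0.24905214]), 'tool_rot': array([-3.33206598e-04,  2.09818503e-01,  9.77739801e-01, -9.82800680e-04]), 'contact_force': array([-0.25750987, -1.01347755,  0.23471   ]), 'ft_torque': array([-0.02746353, -0.00080077,  0.03261361]), 'grasp_force': 0.0, 'gripper_width': 1.001797747732955} 0.019
scene [[371.39583916   0.         261.1377942 ]
 [  0.         371.39583916 199.87835093]
 [  0.           0.           1.        ]] [[-0.25658759  0.96632591 -0.01941787]
 [ 0.68426732  0.16743074 -0.70975009]
 [-0.68259875 -0.19540008 -0.70418588]] [ 0.23578079 -0.32816969  1.20671643]
top [[346.81435105   0.         251.33697551]
 [  0.         346.81435105 190.59121915]
 [  0.           0.           1.        ]] [[ 0.00703645 -0.99950514  0.03065882]
 [-0.98527161 -0.0121681  -0.17056317]
 [ 0.17085182 -0.0290071  -0.98486966]] [-0.12448776  0.57283116  0.70795844]
```

View pics/scene0.png

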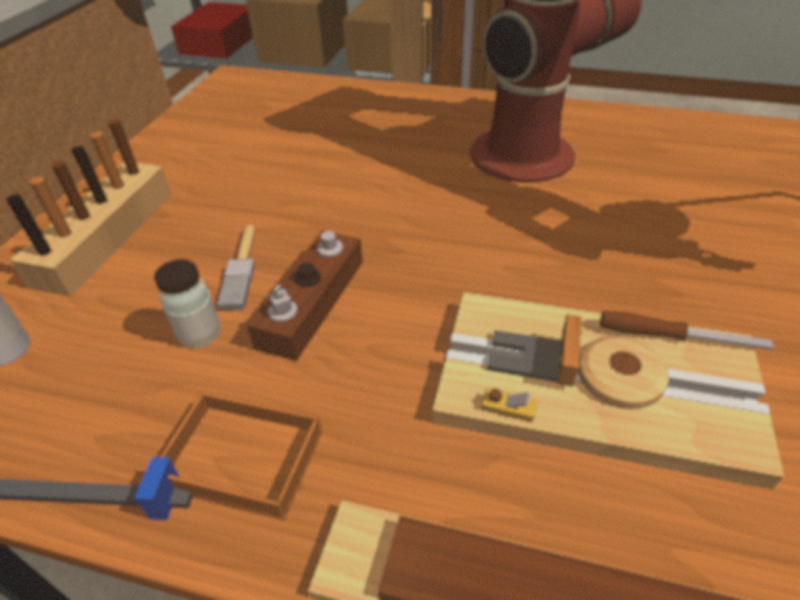

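View pics/top0.png

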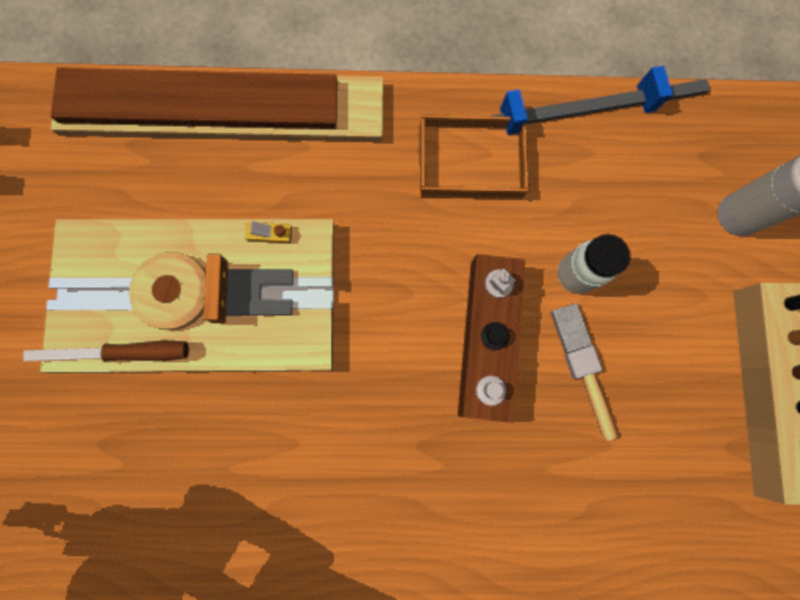

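Scene: the bolt is the rack's far pocket, at (282,300) in scene and (500,283) in top (800x600 scale). The stop's notch is at (515,345) and (280,292). Next, zoomed crops.

```bash
cat > h.py <<'E'
import numpy as np,cv2,pickle
from scipy.optimize import least_squares
def ray(f,u,v):
    R,t=f["R"],f["t"];d=R.T@np.linalg.solve(f["mtx"],[u,v,1.]);return -R.T@t,d
def atz(f,u,v,z):
    c,d=ray(f,u,v);return c+d*(z-c[2])/d[2]
def proj(f,X):
    p=(f["R"]@np.asarray(X,float).T).T+f["t"];p=p@f["mtx"].T;return p[:,:2]/p[:,2:]
def crop(f,u,v,w,h,k):
    return cv2.resize(f["img"][v:v+h,u:u+w],None,fx=k,fy=k,interpolation=cv2.INTER_CUBIC)
E
python3 - <<'E'
from h import *
t=pickle.load(open("top.pkl","rb"));s=pickle.load(open("scene.pkl","rb"))
A=np.hstack([crop(t,300,160,50,37,8),crop(s,155,175,50,37,8)])
B=np.hstack([crop(t,130,160,90,50,4)[:, :],np.zeros((200,40,3),np.uint8),crop(s,280,195,100,50,4)[:,:400]])[:,:800]
B=cv2.copyMakeBorder(B,0,0,0,800-B.shape[1],cv2.BORDER_CONSTANT)
cv2.imwrite("pics/c1.png",np.vstack([A,B]))
E
```

```text
(no output)
```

View pics/c1.png

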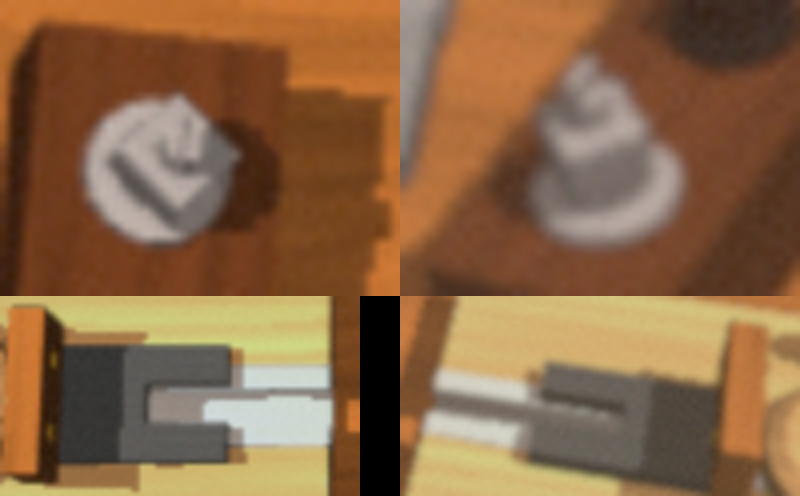

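Crops: nut's square top in the top view (upper left) has corners near (112,152), (180,96), (238,157), so it sits at about 45° to the rack. In the scene view its corners are about (540,97), (648,140), (568,160). The notch in the top view runs x 147–230, y 387–423. Now fitting poses.

```bash
cat >> h.py <<'E'
def un(x,y,u0,v0,k): return (u0+(x+.5)/k-.5, v0+(y+.5)/k-.5)
def fit(obs,local,x0):
    # obs: list of (frame, idx, u, v); local Nx3 pts; pose x,y,yaw
    def W(p):
        c,s=np.cos(p[2]),np.sin(p[2]);return local@np.array([[c,-s,0],[s,c,0],[0,0,1]]).T+[p[0],p[1],0]
    def r(p):
        w=W(p);return np.concatenate([proj(f,w[i:i+1])[0]-[u,v] for f,i,u,v in obs])
    o=least_squares(r,x0,loss="soft_l1");return o.x,r(o.x).reshape(-1,2),W(o.x)
E
python3 - <<'E'
from h import *
np.set_printoptions(precision=4,suppress=True)
t=pickle.load(open("top.pkl","rb"));s=pickle.load(open("scene.pkl","rb"))
print("cams",-t["R"].T@t["t"],-s["R"].T@s["t"])
T=lambda x,y:un(x,y,300,160,8); S=lambda x,y:un(x-400,y,155,175,8)
a=.012;L=np.array([[a,a,.08],[-a,a,.08],[-a,-a,.08],[a,-a,.08]])
# world: top img left=+y, up=+x.  corner idx at yaw45: 0:(0,+y)left 1:(-x)bottom 2:-y right 3:+x top
print("flange centre top/scene",atz(t,*T(160,168),.052),atz(s,*S(607,192),.052))
top=[(t,0,*T(112,152)),(t,3,*T(180,96)),(t,2,*T(238,157))]
p0=[*atz(t,*T(176,153),.08)[:2],np.pi/4]
for nm,o in(("top",top),):
    p,r,w=fit(o,L,p0);print(nm,p[:2],np.degrees(p[2]),r.ravel())
print("scene proj (crop px) of top-fit:",(proj(s,w)-[155,175]+.5)*8-.5+[400,0])
# stop
F=lambda x,y:un(x,y-296,130,160,4); G=lambda x,y:un(x-400,y-296,280,195,4)
L=np.array([[.033,-.045,.04],[.011,-.045,.04],[-.011,-.045,.04],[-.033,-.045,.04],[.011,0,.04],[-.011,0,.04]]) # origin: closed end
o=[(t,i,*F(*q)) for i,q in enumerate([(230,346),(230,387),(230,423),(230,462),(147,387),(147,423)])]
p,r,w=fit(o,L,[.55,.3,0]);print("stop closed end",p[:2],np.degrees(p[2]),r.ravel())
print("scene crop proj",(proj(s,w)-[280,195]+.5)*4-.5+[400,296])
# rack
U=lambda x,y:un(x,y,0,0,1.5625)
for q in[(475,256),(525,260),(460,415),(510,420)]:print("rack",atz(t,*U(*q),.05))
# board
for q in[(55,220),(333,220),(40,370),(331,370)]:print("board",atz(t,*U(*q),.03))
E
```

```text
cams [ 0.4443 -0.0969  0.7988] [1.1088 0.0629 0.6214]
flange centre top/scene [ 0.5982 -0.2697  0.052 ] [ 0.595  -0.2685  0.052 ]
top [ 0.5959 -0.2676] 42.24782856066313 [ 0.1073 -0.0179 -0.311  -0.2981  0.193   0.3157]
scene proj (crop px) of top-fit: [[648.2971 132.6194]
 [619.1266  79.2622]
 [533.9969 108.0668]
 [561.7898 162.498 ]]
stop closed end [0.5817 0.0681] 1.8304890032955345 [ 0.0121 -0.0679 -0.0528 -0.6383 -0.1184  0.1359 -0.1846  0.2559  0.2578
 -0.2637  0.0922  0.5321]
scene crop proj [[523.8722 453.2379]
 [529.5678 421.2363]
 [535.0431 390.4718]
 [540.3108 360.8742]
 [617.2661 435.0933]
 [621.0842 403.7487]]
rack [ 0.6367 -0.2358  0.05  ]
rack [ 0.6319 -0.3076  0.05  ]
rack [ 0.4143 -0.2111  0.05  ]
rack [ 0.408  -0.2792  0.05  ]
board [0.6864 0.371  0.03  ]
board [ 0.6932 -0.0304  0.03  ]
board [0.4709 0.3673 0.03  ]
board [ 0.4742 -0.0333  0.03  ]
```

Bolt at about (0.596, -0.268) with nut yaw about 42°. Notch at about (0.582, 0.045). Moving over the rack.

move_arm:
  rows:
    - [-2.725,-2.604,0,0,0,0,0.2]
    - [-2.725,-2.604,0,0,0,0,0.2]
    - [-2.725,-2.604,0,0,0,0,0.2]
    - [-2.725,-2.604,0,0,0,0,0.2]
    - [-2.725,-2.604,0,0,0,0,0.2]
    - [-2.725,-2.604,0,0,0,0,0.2]
    - [-2.725,-2.604,0,0,0,0,0.2]
    - [-2.725,-2.604,0,0,0,0,0.2]
    - [-2.725,-2.604,0,0,0,0,0.2]
    - [-2.725,-2.604,0,0,0,0,0.2]
    - [-2.725,-2.604,0,0,0,0,0.2]
    - [-2.725,-2.604,0,0,0,0,0.2]
    - [-2.725,-2.604,0,0,0,0,0.2]
    - [-2.725,-2.604,0,0,0,0,0.2]
    - [-2.725,-2.604,0,0,0,0,0.2]
    - [-2.725,-2.604,0,0,0,0,0.2]
    - [-2.725,-2.604,0,0,0,0,0.2]
    - [-2.725,-2.604,0,0,0,0,0.2]
    - [-2.725,-2.604,0,0,0,0,0.2]
    - [-2.725,-2.604,0,0,0,0,0.2]

```text
time: 1.77
tool_pos: [0.5398, -0.1305, 0.2498]
tool_rot: [-0.0, 0.21, 0.978, 0.0]
contact_force: [1.2, -0.1, -0.1]
gripper_width: 0.602
grasp_force: 0.0
```

move_arm:
  rows:
    - [-2.725,-2.604,0,0,0,0,0.2]
    - [-2.725,-2.604,0,0,0,0,0.2]
    - [-2.725,-2.604,0,0,0,0,0.2]
    - [-2.725,-2.604,0,0,0,0,0.2]
    - [0,0,1,0,0,5.95,0.2]
    - [0,0,1,0,0,5.95,0.2]
    - [0,0,1,0,0,5.95,0.2]
    - [0,0,1,0,0,5.95,0.2]
    - [0,0,0,0,0,0,0.2]
    - [0,0,0,0,0,0,0.2]

```text
time: 2.6
tool_pos: [0.5958, -0.268, 0.209]
tool_rot: [-0.001, 0.406, 0.914, 0.0]
contact_force: [-0.3, -0.2, -0.3]
gripper_width: 0.599
grasp_force: 0.0
```

```bash
cat >> h.py <<'E'
from scipy.spatial.transform import Rotation as Ro
def to(m,x,y,z=None,yaw=None):
    s=m.state();R=Ro.from_quat(s["tool_rot"],scalar_first=True).as_matrix()
    d=np.array([x,y,s["tool_pos"][2] if z is None else z])-s["tool_pos"]
    cy=np.degrees(np.arctan2(R[1,1],R[0,1]))
    print("t",round(s["time"],2),"pos",s["tool_pos"].round(4),"yaw",round(cy,2),"tilt",R[:2,2].round(4),"j6",np.degrees(s["joint_pos"][5]).round(1),"F",s["contact_force"].round(1),"M",s["ft_torque"].round(3),"w",round(s["gripper_width"],3),"g",round(s["grasp_force"],1))
    print("shift cm",(R.T@d*100).round(2),"az",None if yaw is None else round((cy-yaw+180)%360-180,2))
E
python3 - <<'E'
from h import *
from plant import manip
to(manip,.596,-.268,.13,42)
f=manip.grab_frame("top");g=manip.grab_frame("scene")
pickle.dump(f,open("t1.pkl","wb"));pickle.dump(g,open("s1.pkl","wb"))
cv2.imwrite("pics/c2.png",np.hstack([crop(f,280,140,80,75,5),crop(g,140,150,80,75,5)]))
# slot profile from first top image
t=pickle.load(open("top.pkl","rb"))
for y in(-.02,-.01,.0,.01):
    X=np.arange(.55,.62,.0005);P=proj(t,np.c_[X,np.full_like(X,y),np.full_like(X,.03)]).astype(np.float32)
    v=cv2.remap(cv2.cvtColor(t["img"],cv2.COLOR_BGR2GRAY),P[:,None,0],P[:,None,1],cv2.INTER_CUBIC).ravel().astype(float)
    print(y,v[::4].round().astype(int))
E
```

```text
t 2.6 pos [ 0.5958 -0.268   0.209 ] yaw 42.13 tilt [-0.0023  0.0013] j6 -72.9 F [-0.3 -0.2 -0.3] M [0.024 0.02  0.04 ] w 0.599 g 0.0
shift cm [-0.04  0.02  7.9 ] az 0.13
-0.02 [187 185 182 182 185 187 192 210 214 214 213 213 213 213 213 212 214 215
 213 201 166 134 149 203 212 213 212 211 204 191 191 187 187 193 200]
-0.01 [186 185 181 181 184 185 192 211 212 212 212 212 212 213 213 211 213 212
 213 211 176 137 155 207 211 212 213 212 202 190 191 186 191 198 202]
0.0 [185 182 180 182 182 179 182 211 213 212 212 213 213 211 211 213 210 213
 214 212 173 131 151 210 213 213 212 212 202 190 189 185 192 200 203]
0.01 [185 183 181 181 183 181 183 212 212 212 213 214 212 212 214 214 213 214
 210 164 134 140 171 212 212 213 214 213 201 190 188 186 193 198 201]
```

View pics/c2.png

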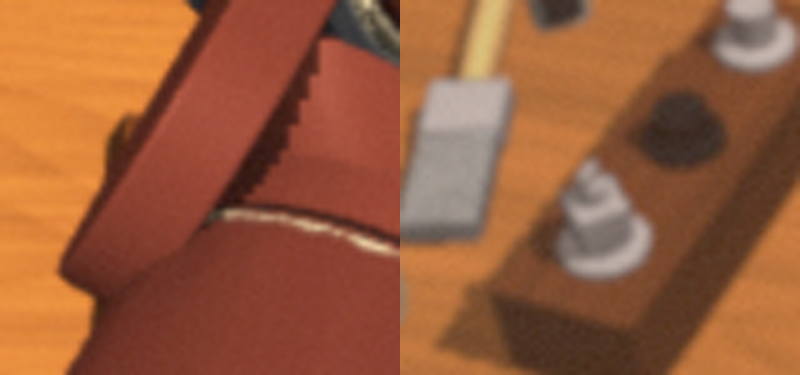

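The arm now covers the bolt in the top view. The scene crop shows the bolt at (605,235) of the crop, undisturbed. Descending to the nut.

move_arm:
  rows:
    - [0,0,3,0,0,2,0.1]
    - [0,0,3,0,0,0,0.1]
    - [0,0,3,0,0,0,0.1]
    - [0,0,2,0,0,0,0.1]
    - [0,0,1,0,0,0,0.1]
    - [0,0,0.5,0,0,0,0.1]
    - [0,0,0.3,0,0,0,0.1]
    - [0,0,0,0,0,0,0.1]
    - [0,0,0,0,0,0,0.1]

```text
time: 3.45
tool_pos: [0.5976, -0.269, 0.0844]
tool_rot: [0.002, 0.423, 0.906, -0.0]
contact_force: [0.2, 0.1, 0.4]
gripper_width: 0.55
grasp_force: 0.0
```

```bash
python3 - <<'E'
from h import *
from plant import manip
to(manip,.596,-.268,.08,40)
f=manip.grab_frame("top");g=manip.grab_frame("scene")
cv2.imwrite("pics/c3.png",np.hstack([crop(f,280,140,80,75,5),crop(g,140,150,80,75,5)]))
E
```

```text
t 3.45 pos [ 0.5976 -0.269   0.0844] yaw 39.99 tilt [ 0.0028 -0.0016] j6 -70.7 F [0.2 0.1 0.4] M [-0.001 -0.007  0.021] w 0.55 g 0.0
shift cm [ 0.18 -0.06  0.44] az -0.01
```

View pics/c3.png

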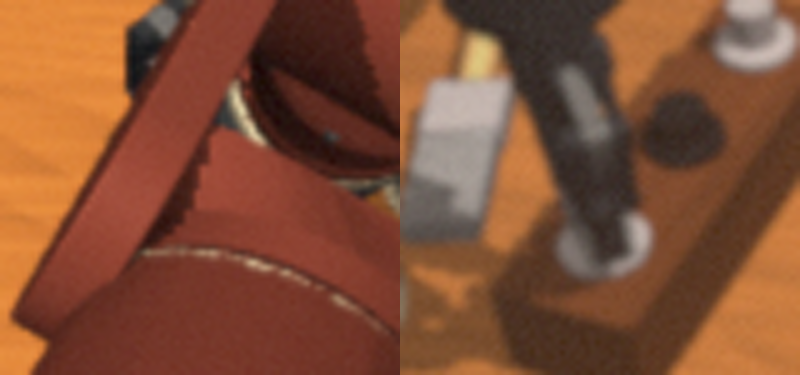

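move_arm:
  rows:
    - [0.1,0,0.2,0,0,0,0.0]
    - [0,0,0,0,0,0,-0.2]
    - [0,0,0,0,0,0,-0.3]
    - [0,0,0,0,0,0,-0.4]
    - [0,0,0,0,0,0,-0.6]
    - [0,0,0,0,0,0,-1]
    - [0,0,0,0,0,0,-1]
    - [0,0,0,0,0,0,-1]
    - [0,0,0,0,0,0,-1]
    - [0,0,0,0,0,0,-1]

```text
time: 4.38
tool_pos: [0.596, -0.2677, 0.0808]
tool_rot: [0.0, 0.423, 0.906, -0.0]
contact_force: [-0.4, -0.9, 3.9]
gripper_width: 0.265
grasp_force: 59.2
```

```bash
python3 - <<'E'
from h import *
from plant import manip
to(manip,.596,-.268,.08,40)
E
```

```text
t 4.38 pos [ 0.596  -0.2677  0.0808] yaw 39.98 tilt [ 0.0005 -0.0005] j6 -70.7 F [-0.4 -0.9  3.9] M [-0.039  0.26  -0.023] w 0.265 g 59.2
shift cm [-0.02 -0.02  0.08] az -0.02
```

move_arm:
  rows:
    - [0,0,-0.5,0,0,0,-1]
    - [0,0,-1,0,0,0,-1]
    - [0,0,-1.5,0,0,0,-1]
    - [0,0,-2,0,0,0,-1]
    - [0,0,-2,0,0,0,-1]
    - [0,0,-1.5,0,0,0,-1]
    - [0,0,-1,0,0,0,-1]
    - [0,0,0,0,0,0,-1]
    - [0,0,0,0,0,0,-1]
    - [0,0,0,0,0,0,-1]

```text
time: 5.22
tool_pos: [0.5951, -0.2671, 0.1739]
tool_rot: [-0.001, 0.423, 0.906, 0.0]
contact_force: [-0.4, 0.4, -2.7]
gripper_width: 0.269
grasp_force: 58.5
```

```bash
python3 - <<'E'
from h import *
from plant import manip
to(manip,.583,.045,.175,138)
g=manip.grab_frame("scene");pickle.dump(g,open("s2.pkl","wb"))
print(proj(g,[[.596,-.268,.175-.03]]))
cv2.imwrite("pics/c4.png",crop(g,145,140,60,60,10))
E
```

```text
t 5.22 pos [ 0.5951 -0.2671  0.1739] yaw 39.98 tilt [-0.0019  0.0012] j6 -70.7 F [-0.4  0.4 -2.7] M [ 0.008  0.047 -0.018] w 0.269 g 58.5
shift cm [24.7  19.13 -0.07] az -98.02
[[172.54697179 166.14662542]]
```

View pics/c4.png

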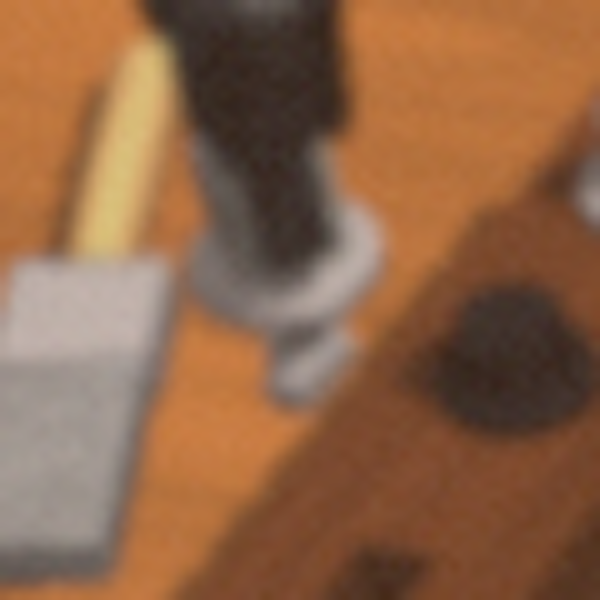

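Bolt is held; flange at (285,265), head below it spanning x 270–358, bottom at y 407, right corner near (355,345). I'll check which head yaw fits.

```bash
python3 - <<'E'
from h import *
g=pickle.load(open("s2.pkl","rb"));np.set_printoptions(precision=0,suppress=True)
K=lambda X:(proj(g,X)-[145,140]+.5)*10-.5
th=np.linspace(0,2*np.pi,60);fl=np.c_[.5951+.02*np.cos(th),-.2671+.02*np.sin(th),np.full(60,.1739-.0308)]
k=K(fl);print("flange x",k[:,0].min(),k[:,0].max(),"y max",k[:,1].max())
for gap in(.017,.019,.021):
  for yaw in(-25,-15,-7,0,10):
    c,s=np.cos(np.radians(yaw)),np.sin(np.radians(yaw));out=[]
    zt=.1739-.0308-gap
    q=[]
    for lx,ly in((14,8.3),(14,-8.3),(-14,-8.3),(-14,8.3)):
        for z in(zt,zt-.007): q.append([.5951+(c*lx-s*ly)/1e3,-.2671+(s*lx+c*ly)/1e3,z])
    k=K(np.array(q));print(gap,yaw,"L",k[:,0].min().round(),"R",k[:,0].max().round(),"B",k[:,1].max().round(),"front+y top/bot",k[0],k[1],"front-y",k[2],k[3],"back+y",k[6],k[7])
E
```

```text
flange x 187.65648326827244 387.15614935723477 y max 335.64736318327857
0.017 -25 L 224.0 R 387.0 B 413.0 front+y top/bot [277. 387.] [284. 413.] front-y [224. 353.] [231. 379.] back+y [381. 317.] [387. 342.]
0.017 -15 L 227.0 R 383.0 B 413.0 front+y top/bot [291. 387.] [297. 413.] front-y [227. 362.] [234. 387.] back+y [378. 309.] [383. 334.]
0.017 -7 L 232.0 R 379.0 B 412.0 front+y top/bot [302. 387.] [308. 412.] front-y [232. 368.] [239. 393.] back+y [373. 303.] [379. 329.]
0.017 0 L 237.0 R 374.0 B 411.0 front+y top/bot [312. 385.] [318. 411.] front-y [237. 372.] [244. 398.] back+y [368. 298.] [374. 324.]
0.017 10 L 246.0 R 365.0 B 407.0 front+y top/bot [326. 382.] [332. 407.] front-y [246. 378.] [253. 404.] back+y [359. 293.] [365. 318.]
0.019 -25 L 226.0 R 389.0 B 420.0 front+y top/bot [279. 394.] [285. 420.] front-y [226. 361.] [233. 386.] back+y [383. 324.] [389. 350.]
0.019 -15 L 229.0 R 385.0 B 421.0 front+y top/bot [293. 395.] [299. 421.] front-y [229. 369.] [236. 395.] back+y [379. 316.] [385. 342.]
0.019 -7 L 234.0 R 380.0 B 420.0 front+y top/bot [304. 394.] [310. 420.] 
[... 314 characters left out ...]
. 300.] [366. 326.]
0.021 -25 L 228.0 R 390.0 B 427.0 front+y top/bot [281. 402.] [287. 427.] front-y [228. 368.] [235. 394.] back+y [385. 331.] [390. 357.]
0.021 -15 L 231.0 R 386.0 B 428.0 front+y top/bot [295. 402.] [301. 428.] front-y [231. 376.] [238. 402.] back+y [381. 323.] [386. 349.]
0.021 -7 L 236.0 R 382.0 B 427.0 front+y top/bot [306. 401.] [312. 427.] front-y [236. 382.] [242. 408.] back+y [376. 318.] [382. 343.]
0.021 0 L 241.0 R 377.0 B 425.0 front+y top/bot [316. 400.] [322. 425.] front-y [241. 387.] [247. 413.] back+y [371. 313.] [377. 339.]
0.021 10 L 250.0 R 368.0 B 422.0 front+y top/bot [329. 396.] [336. 422.] front-y [250. 393.] [256. 419.] back+y [362. 307.] [368. 333.]
```

move_arm:
  rows:
    - [1.2,0.95,0,0,0,0,-1]
    - [2.35,1.82,0,0,0,0,-1]
    - [2.35,1.82,0,0,0,0,-1]
    - [2.35,1.82,0,0,0,0,-1]
    - [2.35,1.82,0,0,0,0,-1]
    - [2.35,1.82,0,0,0,0,-1]
    - [2.35,1.82,0,0,0,0,-1]
    - [2.35,1.82,0,0,0,0,-1]
    - [2.35,1.82,0,0,0,0,-1]
    - [2.35,1.82,0,0,0,0,-1]
    - [2.35,1.8,0,0,0,0,-1]
    - [0,0,0,0,0,0,-1]

```text
time: 6.27
tool_pos: [0.5821, 0.0499, 0.174]
tool_rot: [-0.002, 0.421, 0.907, 0.001]
contact_force: [0.3, 0.2, -3.0]
gripper_width: 0.271
grasp_force: 58.6
```

move_arm:
  rows:
    - [0,0,0,0,0,-4,-1]
    - [0,0,0,0,0,-7,-1]
    - [0,0,0,0,0,-7,-1]
    - [0,0,0,0,0,-7,-1]
    - [0,0,0,0,0,-7,-1]
    - [0,0,0,0,0,-7,-1]
    - [0,0,0,0,0,-7,-1]
    - [0,0,0,0,0,-7,-1]
    - [0,0,0,0,0,-7,-1]
    - [0,0,0,0,0,-7,-1]
    - [0,0,0,0,0,-7,-1]
    - [0,0,0,0,0,-7,-1]
    - [0,0,0,0,0,-7,-1]
    - [0,0,0,0,0,-7,-1]
    - [0,0,0,0,0,-3,-1]
    - [0,0,0,0,0,0,-1]
    - [0,0,0,0,0,0,-1]
    - [0,0,0,0,0,0,-1]

```text
time: 7.77
tool_pos: [0.5833, 0.0447, 0.1748]
tool_rot: [-0.0, -0.406, 0.914, 0.0]
contact_force: [-0.4, -0.0, -2.0]
gripper_width: 0.269
grasp_force: 58.6
```

```bash
python3 - <<'E'
from h import *
from plant import manip
to(manip,.583,.045,.12,138)
g=manip.grab_frame("scene");pickle.dump(g,open("s3.pkl","wb"));f=manip.grab_frame("top");pickle.dump(f,open("t3.pkl","wb"))
p=manip.state()["tool_pos"]
uv=proj(g,[p-[0,0,.05]])[0].round().astype(int);uw=proj(f,[p-[0,0,.05]])[0].round().astype(int);print(uv,uw)
cv2.imwrite("pics/c5.png",np.hstack([crop(g,uv[0]-25,uv[1]-25,50,70,8),crop(f,uw[0]-25,uw[1]-35,50,70,8)]))
E
```

```text
t 7.77 pos [0.5833 0.0447 0.1748] yaw 137.91 tilt [-0.001   0.0001] j6 -140.8 F [-0.4 -0.  -2. ] M [-0.02   0.021  0.009] w 0.269 g 58.6
shift cm [-0.01  0.04  5.48] az -0.09
[327 195] [170 178]
```

View pics/c5.png

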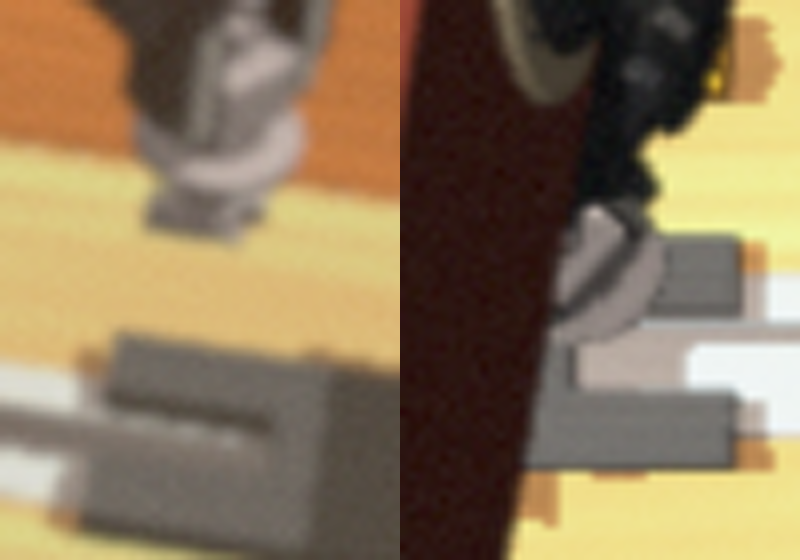

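Scene crop: the head hangs above the notch with its near lower edge running from (150,228) to (240,242), then the cut corner to (268,208). It is nearly parallel to the slot line, slope about 0.125. Quantifying.

```bash
python3 - <<'E'
from h import *
np.set_printoptions(precision=1,suppress=True)
g=pickle.load(open("s3.pkl","rb"));f=pickle.load(open("t3.pkl","rb"))
K=lambda X:(proj(g,X)-[302,170]+.5)*8-.5
P=np.array([.5833,.0447,.1748])
for gap in(.017,.019):
  for yaw in(82,86,90,94,98):
    c,s=np.cos(np.radians(yaw)),np.sin(np.radians(yaw));z=P[2]-.0308-gap-.007
    w=lambda lx,ly,z=z:[P[0]+(c*lx-s*ly)/1e3,P[1]+(s*lx+c*ly)/1e3,z]
    k=K(np.array([w(-14,-8.3),w(8,-8.3),w(14,0),w(14,8.3),w(-14,-8.3,z+.007)]));print(gap,yaw,"frontL",k[0],"front@8",k[1],"slope",(k[1]-k[0])[1]/(k[1]-k[0])[0]*1.0,"R",k[2],k[3],"topL",k[4])
th=np.linspace(0,6.28,60);fl=np.c_[P[0]+.02*np.cos(th),P[1]+.02*np.sin(th),np.full(60,P[2]-.0308)]
k=K(fl);print("flange pred x",k[:,0].min(),k[:,0].max(),"ymax",k[:,1].max(),"obs 135..305, 190")
k=(proj(f,fl)-[145,143]+.5)*8-.5+[400,0];print("flange top pred x",k[:,0].max(),"ymax",k[:,1].max(),"obs 665,342")
c0=.5839;L=np.array([[.011,-.045,.04],[-.011,-.045,.04],[.011,0,.04],[-.011,0,.04]])
for yaw in(1.2,):
  c,s=np.cos(np.radians(yaw)),np.sin(np.radians(yaw));W=L@np.array([[c,-s,0],[s,c,0],[0,0,1]]).T+[.5821,.0681,0];print("notch scene",K(W).ravel())
# edge gradients of slot in top: lip edge x positions & notch via profile at z=.04
t=pickle.load(open("top.pkl","rb"));G=cv2.cvtColor(t["img"],cv2.COLOR_BGR2GRAY)
def prof(y,z,a,b):
    X=np.arange(a,b,.0005);Q=proj(t,np.c_[X,np.full_like(X,y),np.full_like(X,z)]).astype(np.float32)
    return X,cv2.remap(G,Q[:,None,0],Q[:,None,1],cv2.INTER_CUBIC).ravel().astype(float)
v=0
for y in np.arange(.028,.06,.002):
    X,q=prof(y,.04,.54,.63);v=v+np.interp(X+np.tan(np.radians(1.2))*0,X,q)/16
print(np.c_[X*1e3,v][::4].round(0).tolist())
E
```

```text
0.017 82 frontL [137.9 221.9] front@8 [227.2 245.9] slope 0.268149959249563 R [260.9 229.7] [269.9 207.3] topL [140.6 201. ]
0.017 86 frontL [139.2 225.2] front@8 [230.1 244.9] slope 0.21684446611768846 R [261.8 227. ] [268.4 204.1] topL [141.9 204.2]
0.017 90 frontL [140.9 228.4] front@8 [232.9 243.8] slope 0.16702625307195995 R [262.5 224.3] [266.6 200.9] topL [143.5 207.4]
0.017 94 frontL [142.8 231.5] front@8 [235.6 242.5] slope 0.11815723843981726 R [262.8 221.5] [264.6 197.8] topL [145.5 210.6]
0.017 98 frontL [145.1 234.6] front@8 [238.1 241.1] slope 0.06973815742590536 R [262.9 218.7] [262.2 194.8] topL [147.8 213.6]
0.019 82 frontL [137.2 227.9] front@8 [226.2 251.8] slope 0.2687668082497002 R [259.9 235.7] [268.9 213.2] topL [139.8 207. ]
0.019 86 frontL [138.5 231.1] front@8 [229.2 250.8] slope 0.21735054360584716 R [260.8 233. ] [267.4 210. ] topL [141.1 210.3]
0.019 90 frontL [140.1 234.3] front@8 [232.  249.7] slope 0.16742623264217424 R [261.5 230.2] [265.6 206.9] topL [142.8 213.5]
0.019 94 frontL [142.1 237.5] front@8 [234.6 248.4] slope 0.11845455267688279 R [261.8 
[... 392 characters left out ...]

[[540.0, 185.0], [542.0, 183.0], [544.0, 182.0], [546.0, 180.0], [548.0, 164.0], [550.0, 100.0], [552.0, 78.0], [554.0, 90.0], [556.0, 91.0], [558.0, 91.0], [560.0, 90.0], [562.0, 92.0], [564.0, 94.0], [566.0, 91.0], [568.0, 90.0], [570.0, 95.0], [572.0, 121.0], [574.0, 153.0], [576.0, 167.0], [578.0, 166.0], [580.0, 165.0], [582.0, 164.0], [584.0, 160.0], [586.0, 144.0], [588.0, 136.0], [590.0, 138.0], [592.0, 115.0], [594.0, 81.0], [596.0, 79.0], [598.0, 88.0], [600.0, 89.0], [602.0, 90.0], [604.0, 89.0], [606.0, 90.0], [608.0, 92.0], [610.0, 91.0], [612.0, 89.0], [614.0, 96.0], [616.0, 122.0], [618.0, 185.0], [620.0, 196.0], [622.0, 192.0], [624.0, 188.0], [626.0, 188.0], [628.0, 191.0]]
```

```bash
python3 - <<'E'
from h import *
np.set_printoptions(precision=1,suppress=True)
f=pickle.load(open("t3.pkl","rb"));G=cv2.cvtColor(f["img"],cv2.COLOR_BGR2GRAY).astype(np.float32)
P=np.array([.5833,.0447,.1748-.0305])
for a in range(-120,-20,10):   # world direction angle; camera faces -x,-y
    d=np.array([np.cos(np.radians(a-60)),np.sin(np.radians(a-60)),0])
    r=np.arange(.012,.028,.0005);Q=proj(f,P+r[:,None]*d).astype(np.float32)
    v=cv2.remap(G,Q[:,None,0],Q[:,None,1],cv2.INTER_CUBIC).ravel()
    print(a-60,(r[np.argmax(abs(np.gradient(v)))]*1e3),v[::2].round().astype(int))
# notch/foot edges in this frame, y .025-.035 visible region
for z,a,b in((.04,.54,.63),(.03,.55,.62)):
  for y in((.027,.031) if z==.04 else (-.01,.0,.01)):
    X=np.arange(a,b,.0005);Q=proj(f,np.c_[X,np.full_like(X,y),np.full_like(X,z)]).astype(np.float32)
    v=cv2.remap(G,Q[:,None,0],Q[:,None,1],cv2.INTER_CUBIC).ravel();gr=np.gradient(v)
    i=[k for k in range(1,len(v)-1) if abs(gr[k])>3 and abs(gr[k])>=abs(gr[k-1]) and abs(gr[k])>abs(gr[k+1])]
    print(z,y,[(round(X[k]*1e3,1),round(float(gr[k]),0)) for k in i])
E
```

```text
-180 27.500000000000014 [127 134 136 133 126 127 135 140 139 140 139 137 134 132 132 123]
-170 18.000000000000007 [135 135 137 137 133 138 155 171 175 175 176 176 177 177 178 170]
-160 18.500000000000007 [138 139 140 137 134 133 144 161 174 174 174 176 178 178 177 178]
-150 18.500000000000007 [138 140 141 137 130 131 145 164 173 173 174 173 173 173 174 175]
-140 18.500000000000007 [138 140 139 133 123 120 133 155 166 169 173 175 175 175 174 173]
-130 19.000000000000007 [141 140 137 134 129 122 129 153 174 174 170 170 169 169 171 173]
-120 21.500000000000007 [140 141 139 135 130 119 106  99 101 113 129 142 156 169 175 173]
-110 17.000000000000004 [138 140 140 139 132 121 107 104 107 106 104 101  98  98  98 100]
-100 18.000000000000007 [138 138 139 138 137 128 115 105 108 113 114 115 114 112 111 111]
-90 18.500000000000007 [132 137 138 138 135 133 129 116 105 105 111 112 112 112 111 112]
0.04 0.027 [(np.float64(549.5), -28.0), (np.float64(552.5), 7.0), (np.float64(572.0), 15.0), (np.float64(573.0), 16.0), (np.float64(585.5), -12.0), (np.float64(592.5), -12.0), (np.float64(597.0), 4.0), (np.float64(616.5), 18.0), (np.float64(620.0), -3.0)]
0.04 0.031 [(np.float64(549.5), -26.0), (np.float64(552.5), 7.0), (np.float64(573.0), 17.0), (np.float64(585.5), -13.0), (np.float64(592.5), -12.0), (np.float64(597.0), 4.0), (np.float64(614.0), 4.0), (np.float64(616.5), 17.0)]
0.03 -0.01 [(np.float64(562.5), 3.0), (np.float64(590.0), -14.0), (np.float64(595.0), 14.0)]
0.03 0.0 [(np.float64(563.0), 5.0), (np.float64(590.0), -14.0), (np.float64(594.5), 15.0)]
0.03 0.01 [(np.float64(562.5), 5.0), (np.float64(588.0), -13.0), (np.float64(594.0), 11.0)]
```

Bolt, notch and slot agree to about 1 mm in x. Descending to just over the lips.

move_arm:
  rows:
    - [0.03,0.03,1,0,0,0,-1]
    - [0,0,2,0,0,0,-1]
    - [0,0,2,0,0,0,-1]
    - [0,0,1.2,0,0,0,-1]
    - [0,0,0.8,0,0,0,-1]
    - [0,0,0.4,0,0,0,-1]
    - [0,0,0.3,0,0,0,-1]
    - [0,0,0,0,0,0,-1]
    - [0,0,0,0,0,0,-1]
    - [0,0,0,0,0,0,-1]

```text
time: 8.7
tool_pos: [0.5841, 0.0445, 0.0995]
tool_rot: [0.001, -0.407, 0.914, -0.0]
contact_force: [-0.1, -0.1, -1.4]
gripper_width: 0.269
grasp_force: 58.5
```

```bash
python3 - <<'E'
from h import *
from plant import manip
to(manip,.583,.045,.09,138)
E
```

```text
t 8.7 pos [0.5841 0.0445 0.0995] yaw 137.97 tilt [ 0.0021 -0.0001] j6 -140.9 F [-0.1 -0.1 -1.4] M [-0.012 -0.005 -0.053] w 0.269 g 58.5
shift cm [0.04 0.11 0.95] az -0.03
```

move_arm:
  rows:
    - [0,0,0.2,0,0,0,-1]
    - [0,0,0.2,0,0,0,-1]
    - [0,0,0.1,0,0,0,-1]
    - [0,0,0.1,0,0,0,-1]
    - [0,0,0.1,0,0,0,-1]
    - [0,0,0,0,0,0,-1]
    - [0,0,0,0,0,0,-1]
    - [0,0,0,0,0,0,-1]

```text
time: 9.37
tool_pos: [0.5833, 0.0446, 0.0913]
tool_rot: [0.0, -0.407, 0.914, -0.0]
contact_force: [1.1, -0.1, -2.3]
gripper_width: 0.265
grasp_force: 58.5
```

move_arm:
  rows:
    - [0,0,0.1,0,0,0,-1]
    - [0,0,0,0,0,0,-1]
    - [0,0,0.1,0,0,0,-1]
    - [0,0,0,0,0,0,-1]
    - [0,0,0,0,0,0,-1]

```text
time: 9.78
tool_pos: [0.5832, 0.0446, 0.0892]
tool_rot: [-0.0, -0.407, 0.914, 0.0]
contact_force: [-0.4, -0.1, -1.5]
gripper_width: 0.268
grasp_force: 58.5
```

move_arm:
  rows:
    - [0,0,0.1,0,0,0,-1]
    - [0,0,0,0,0,0,-1]
    - [0,0,0.05,0,0,0,-1]
    - [0,0,0,0,0,0,-1]
    - [0,0,0,0,0,0,-1]

```text
time: 10.2
tool_pos: [0.5833, 0.0446, 0.0878]
tool_rot: [-0.0, -0.407, 0.914, -0.0]
contact_force: [-0.5, -0.5, -1.7]
gripper_width: 0.266
grasp_force: 58.5
```

move_arm:
  rows:
    - [0,0,0.05,0,0,0,-1]
    - [0,0,0.05,0,0,0,-1]
    - [0,0,0.05,0,0,0,-1]
    - [0,0,0,0,0,0,-1]
    - [0,0,0,0,0,0,-1]

```text
time: 10.62
tool_pos: [0.5833, 0.0446, 0.0864]
tool_rot: [0.0, -0.407, 0.914, -0.0]
contact_force: [0.6, -0.1, -2.0]
gripper_width: 0.262
grasp_force: 58.6
```

move_arm:
  rows:
    - [0,0,0.05,0,0,0,-1]
    - [0,0,0.05,0,0,0,-1]
    - [0,0,0,0,0,0,-1]
    - [0,0,0,0,0,0,-1]

```text
time: 10.95
tool_pos: [0.5835, 0.0446, 0.0859]
tool_rot: [0.0, -0.407, 0.914, -0.0]
contact_force: [-1.9, 0.8, 2.7]
gripper_width: 0.268
grasp_force: 59.0
```

move_arm:
  rows:
    - [0,0,0.05,0,0,0,-1]
    - [0,0,0.05,0,0,0,-1]
    - [0,0,0,0,0,0,-1]
    - [0,0,0,0,0,0,-1]

```text
time: 11.28
tool_pos: [0.5837, 0.0447, 0.0855]
tool_rot: [0.0, -0.407, 0.914, -0.0]
contact_force: [-3.4, 0.4, 6.3]
gripper_width: 0.265
grasp_force: 59.5
```

Contact at TCP z = 0.0862: most likely the nose is in the slot and the head is on a lip. Searching gently in -x.

move_arm:
  rows:
    - [0.033,0.037,0,0,0,0,-1]
    - [0,0,0,0,0,0,-1]
    - [0.033,0.037,0,0,0,0,-1]
    - [0,0,0,0,0,0,-1]
    - [0,0,0,0,0,0,-1]

```text
time: 11.7
tool_pos: [0.5832, 0.0446, 0.0854]
tool_rot: [0.001, -0.407, 0.914, -0.0]
contact_force: [-0.7, 0.4, 5.2]
gripper_width: 0.269
grasp_force: 59.4
```

```bash
python3 - <<'E'
from h import *
from plant import manip
to(manip,.583,.045,.085,138)
E
```

```text
t 11.7 pos [0.5832 0.0446 0.0854] yaw 137.98 tilt [ 0.0023 -0.0001] j6 -140.9 F [-0.7  0.4  5.2] M [ 0.001  0.179 -0.016] w 0.269 g 59.4
shift cm [-0.01  0.04  0.04] az -0.02
```

move_arm:
  rows:
    - [0.033,0.037,0,0,0,0,-1]
    - [0,0,0,0,0,0,-1]
    - [0.033,0.037,0,0,0,0,-1]
    - [0,0,0,0,0,0,-1]
    - [0,0,0,0,0,0,-1]

```text
time: 12.12
tool_pos: [0.5809, 0.0446, 0.0833]
tool_rot: [-0.0, -0.406, 0.914, 0.0]
contact_force: [1.9, -1.1, -1.7]
gripper_width: 0.27
grasp_force: 58.7
```

```bash
python3 - <<'E'
from h import *
from plant import manip
to(manip,.583,.045,.085,138)
E
```

```text
t 12.12 pos [0.5809 0.0446 0.0833] yaw 137.97 tilt [-0.0006  0.    ] j6 -140.9 F [ 1.9 -1.1 -1.7] M [-0.058 -0.29   0.013] w 0.27 g 58.7
shift cm [-0.17 -0.13 -0.17] az -0.03
```

It dropped 2 mm with no vertical force, so the head is in the slot. Lowering on.

move_arm:
  rows:
    - [0,0,0.1,0,0,0,-1]
    - [0,0,0.1,0,0,0,-1]
    - [0,0,0.1,0,0,0,-1]
    - [0,0,0,0,0,0,-1]
    - [0,0,0,0,0,0,-1]

```text
time: 12.53
tool_pos: [0.5809, 0.0446, 0.0808]
tool_rot: [-0.0, -0.407, 0.914, 0.0]
contact_force: [0.4, 0.3, -2.4]
gripper_width: 0.265
grasp_force: 58.5
```

move_arm:
  rows:
    - [0,0,0.1,0,0,0,-1]
    - [0,0,0.1,0,0,0,-1]
    - [0,0,0.1,0,0,0,-1]
    - [0,0,0,0,0,0,-1]
    - [0,0,0,0,0,0,-1]

```text
time: 12.95
tool_pos: [0.5811, 0.0446, 0.0781]
tool_rot: [-0.0, -0.407, 0.914, 0.0]
contact_force: [0.2, 0.3, -3.0]
gripper_width: 0.267
grasp_force: 58.6
```

move_arm:
  rows:
    - [0,0,0.1,0,0,0,-1]
    - [0,0,0.1,0,0,0,-1]
    - [0,0,0.1,0,0,0,-1]
    - [0,0,0.1,0,0,0,-1]
    - [0,0,0.1,0,0,0,-1]
    - [0,0,0,0,0,0,-1]
    - [0,0,0,0,0,0,-1]

```text
time: 13.53
tool_pos: [0.5811, 0.0446, 0.0731]
tool_rot: [-0.0, -0.407, 0.914, 0.0]
contact_force: [-0.4, 0.0, -1.2]
gripper_width: 0.268
grasp_force: 58.5
```

move_arm:
  rows:
    - [0,0,0.05,0,0,0,-1]
    - [0,0,0.05,0,0,0,-1]
    - [0,0,0.05,0,0,0,-1]
    - [0,0,0,0,0,0,-1]
    - [0,0,0,0,0,0,-1]

```text
time: 13.95
tool_pos: [0.5813, 0.0446, 0.0718]
tool_rot: [-0.0, -0.407, 0.914, 0.0]
contact_force: [-0.5, 0.2, -3.5]
gripper_width: 0.264
grasp_force: 58.6
```

move_arm:
  rows:
    - [0,0,0.05,0,0,0,-1]
    - [0,0,0,0,0,0,-1]
    - [0,0,0.03,0,0,0,-1]
    - [0,0,0,0,0,0,-1]
    - [0,0,0,0,0,0,-1]

```text
time: 14.37
tool_pos: [0.5813, 0.0446, 0.071]
tool_rot: [-0.0, -0.407, 0.914, -0.0]
contact_force: [0.7, -0.5, -2.4]
gripper_width: 0.269
grasp_force: 58.6
```

move_arm:
  rows:
    - [0,0,0.03,0,0,0,-1]
    - [0,0,0,0,0,0,-1]
    - [0,0,0.03,0,0,0,-1]
    - [0,0,0,0,0,0,-1]
    - [0,0,0,0,0,0,-1]

```text
time: 14.78
tool_pos: [0.5814, 0.0446, 0.0708]
tool_rot: [0.0, -0.407, 0.914, -0.0]
contact_force: [-2.8, 1.4, 1.1]
gripper_width: 0.263
grasp_force: 58.9
```

```bash
python3 - <<'E'
from h import *
from plant import manip
to(manip,.581,.045,.07,138)
E
```

```text
t 14.78 pos [0.5814 0.0446 0.0708] yaw 137.98 tilt [ 0.0001 -0.    ] j6 -140.9 F [-2.8  1.4  1.1] M [-0.019  0.277 -0.015] w 0.263 g 58.9
shift cm [-0.    0.05  0.08] az -0.02
```

Flange touches the foot at 0.0708, as predicted. Turning clockwise.

move_arm:
  rows:
    - [0,0,-0.03,0,0,2,-1]
    - [0,0,0,0,0,4,-1]
    - [0,0,0,0,0,4,-1]
    - [0,0,0,0,0,4,-1]
    - [0,0,0,0,0,4,-1]
    - [0,0,0,0,0,2,-1]
    - [0,0,0,0,0,0,-1]
    - [0,0,0,0,0,0,-1]

```text
time: 15.45
tool_pos: [0.5815, 0.0446, 0.0708]
tool_rot: [0.0, -0.242, 0.97, -0.0]
contact_force: [-0.3, -0.6, -1.1]
gripper_width: 0.267
grasp_force: 58.7
```

```bash
python3 - <<'E'
from h import *
from plant import manip
to(manip,.581,.045,.07,138)
E
```

```text
t 15.45 pos [0.5815 0.0446 0.0708] yaw 118.03 tilt [ 0.0006 -0.    ] j6 -121.0 F [-0.3 -0.6 -1.1] M [-0.027 -0.033  0.012] w 0.267 g 58.7
shift cm [0.02 0.06 0.08] az -19.97
```

move_arm:
  rows:
    - [0,0,0,0,0,3,-1]
    - [0,0,0,0,0,5,-1]
    - [0,0,0,0,0,5,-1]
    - [0,0,0,0,0,5,-1]
    - [0,0,0,0,0,5,-1]
    - [0,0,0,0,0,2,-1]
    - [0,0,0,0,0,0,-1]
    - [0,0,0,0,0,0,-1]

```text
time: 16.12
tool_pos: [0.5814, 0.0446, 0.0708]
tool_rot: [0.0, -0.027, 1.0, -0.0]
contact_force: [0.8, -0.5, -0.6]
gripper_width: 0.266
grasp_force: 58.7
```

```bash
cat > q.py <<'E'
from h import *
from plant import manip
to(manip,.581,.045,.07,138)
E
python3 q.py
```

```text
t 16.12 pos [0.5814 0.0446 0.0708] yaw 93.06 tilt [ 0.0003 -0.0001] j6 -96.0 F [ 0.8 -0.5 -0.6] M [ 0.001 -0.047 -0.019] w 0.266 g 58.7
shift cm [0.04 0.04 0.08] az -44.94
```

move_arm:
  rows:
    - [0,0,0,0,0,3,-1]
    - [0,0,0,0,0,5,-1]
    - [0,0,0,0,0,5,-1]
    - [0,0,0,0,0,5,-1]
    - [0,0,0,0,0,5,-1]
    - [0,0,0,0,0,2,-1]
    - [0,0,0,0,0,0,-1]
    - [0,0,0,0,0,0,-1]

```text
time: 16.78
tool_pos: [0.5814, 0.0446, 0.0708]
tool_rot: [0.0, 0.19, 0.982, -0.0]
contact_force: [0.4, -0.3, -1.4]
gripper_width: 0.268
grasp_force: 58.8
```

```bash
python3 q.py
```

```text
t 16.78 pos [0.5814 0.0446 0.0708] yaw 68.08 tilt [ 0.0002 -0.0001] j6 -71.0 F [ 0.4 -0.3 -1.4] M [-0.078  0.01  -0.083] w 0.268 g 58.8
shift cm [0.05 0.03 0.08] az -69.92
```

move_arm:
  rows:
    - [0,0,0,0,0,3,-1]
    - [0,0,0,0,0,4,-1]
    - [0,0,0,0,0,4,-1]
    - [0,0,0,0,0,4,-1]
    - [0,0,0,0,0,2,-1]
    - [0,0,0,0,0,0,-1]
    - [0,0,0,0,0,0,-1]

```text
time: 17.37
tool_pos: [0.5813, 0.0446, 0.0708]
tool_rot: [0.0, 0.333, 0.943, -0.0]
contact_force: [-0.6, -0.0, -0.7]
gripper_width: 0.266
grasp_force: 58.8
```

```bash
python3 q.py
```

```text
t 17.37 pos [0.5813 0.0446 0.0708] yaw 51.08 tilt [ 0.0001 -0.0001] j6 -54.0 F [-0.6 -0.  -0.7] M [-0.102  0.013  0.003] w 0.266 g 58.8
shift cm [0.05 0.01 0.08] az -86.92
```

```bash
cat > q.py <<'E'
from h import *
from plant import manip
a=[]
for i in range(6):
    manip.grab_frame("top");s=manip.state();a.append([*s["contact_force"],*s["ft_torque"]])
to(manip,.581,.045,.07,138)
a=np.array(a);print("mean",a.mean(0).round(3),"sd",a.std(0).round(3))
E
python3 q.py
```

```text
t 17.67 pos [0.5813 0.0446 0.0708] yaw 51.01 tilt [ 0.0002 -0.0001] j6 -53.9 F [ 0.3 -0.7 -0.3] M [-0.131  0.016  0.039] w 0.268 g 58.8
shift cm [0.05 0.01 0.08] az -86.99
mean [ 0.021 -0.646 -0.198 -0.137  0.024  0.03 ] sd [0.481 0.342 0.464 0.022 0.018 0.018]
```

move_arm:
  rows:
    - [0,0,0,0,0,3,-1]
    - [0,0,0,0,0,3,-1]
    - [0,0,0,0,0,3,-1]
    - [0,0,0,0,0,3,-1]
    - [0,0,0,0,0,0,-1]

```text
time: 18.08
tool_pos: [0.5816, 0.0444, 0.0708]
tool_rot: [0.001, 0.431, 0.902, -0.0]
contact_force: [1.6, -1.9, -1.4]
gripper_width: 0.267
grasp_force: 58.9
```

```bash
python3 q.py
```

```text
t 18.38 pos [0.5816 0.0444 0.0708] yaw 39.01 tilt [ 0.0009 -0.0004] j6 -41.9 F [ 2.  -2.4 -1.1] M [-0.395 -0.417  0.062] w 0.267 g 58.9
shift cm [ 0.08 -0.01  0.08] az -98.99
mean [ 1.765 -1.986 -1.182 -0.344 -0.321  0.029] sd [0.355 0.485 0.665 0.037 0.065 0.032]
```

move_arm:
  rows:
    - [0,0,0,0,0,3,-1]
    - [0,0,0,0,0,3,-1]
    - [0,0,0,0,0,0,-1]

```text
time: 18.63
tool_pos: [0.5816, 0.0445, 0.0708]
tool_rot: [0.0, 0.477, 0.879, 0.0]
contact_force: [2.9, -0.8, -0.7]
gripper_width: 0.266
grasp_force: 58.9
```

```bash
python3 q.py
```

```text
t 18.93 pos [0.5815 0.0445 0.0708] yaw 33.01 tilt [ 0.0007 -0.0002] j6 -35.9 F [ 1.9 -1.9 -1.9] M [-0.439 -0.581  0.05 ] w 0.269 g 58.9
shift cm [ 0.07 -0.02  0.08] az -104.99
mean [ 2.623 -2.153 -1.418 -0.421 -0.492  0.021] sd [0.457 0.211 0.559 0.034 0.049 0.021]
```

move_arm:
  rows:
    - [0,0,0,0,0,3,-1]
    - [0,0,0,0,0,3,-1]
    - [0,0,0,0,0,0,-1]

```text
time: 19.18
tool_pos: [0.5816, 0.0446, 0.0708]
tool_rot: [0.0, 0.523, 0.852, 0.0]
contact_force: [2.8, -1.0, -1.1]
gripper_width: 0.268
grasp_force: 59.0
```

```bash
python3 q.py
```

```text
t 19.48 pos [0.5816 0.0446 0.0709] yaw 27.01 tilt [ 0.0007 -0.    ] j6 -29.9 F [ 3.8 -2.2 -2.1] M [-0.414 -0.798  0.057] w 0.268 g 59.0
shift cm [ 0.06 -0.03  0.09] az -110.99
mean [ 3.756 -2.209 -2.046 -0.434 -0.701  0.054] sd [0.433 0.333 0.586 0.027 0.05  0.029]
```

move_arm:
  rows:
    - [0,0,0,0,0,3,-1]
    - [0,0,0,0,0,3,-1]
    - [0,0,0,0,0,0,-1]

```text
time: 19.73
tool_pos: [0.5815, 0.0446, 0.0708]
tool_rot: [0.0, 0.567, 0.824, 0.0]
contact_force: [4.0, -2.3, -2.2]
gripper_width: 0.271
grasp_force: 59.0
```

```bash
python3 q.py
```

```text
t 20.03 pos [0.5815 0.0446 0.0708] yaw 21.02 tilt [0.0006 0.    ] j6 -23.9 F [ 4.2 -1.7 -1.6] M [-0.444 -0.938  0.064] w 0.266 g 58.9
shift cm [ 0.05 -0.03  0.08] az -116.98
mean [ 4.322 -2.338 -1.954 -0.422 -0.848  0.055] sd [0.321 0.369 0.329 0.029 0.053 0.021]
```

move_arm:
  rows:
    - [0,0,0,0,0,2,-1]
    - [0,0,0,0,0,2,-1]
    - [0,0,0,0,0,0,-1]

```text
time: 20.28
tool_pos: [0.5815, 0.0446, 0.0708]
tool_rot: [0.0, 0.595, 0.804, 0.0]
contact_force: [4.9, -2.3, -2.1]
gripper_width: 0.269
grasp_force: 59.1
```

```bash
python3 q.py
```

```text
t 20.58 pos [0.5815 0.0446 0.0708] yaw 17.02 tilt [ 0.0006 -0.    ] j6 -19.9 F [ 4.5 -2.7 -2.4] M [-0.405 -0.916  0.086] w 0.267 g 59.1
shift cm [ 0.05 -0.04  0.08] az -120.98
mean [ 4.511 -2.292 -2.069 -0.429 -0.878  0.079] sd [0.642 0.446 0.767 0.015 0.029 0.024]
```

Lateral preload is building (5 N), so I'm releasing and regripping the nut to shed it.

move_arm:
  rows:
    - [0,0,0,0,0,0,-0.2]
    - [0,0,0,0,0,0,-0.2]
    - [0,0,0,0,0,0,-0.2]
    - [0,0,0,0,0,0,-0.2]

```text
time: 20.92
tool_pos: [0.5805, 0.045, 0.0704]
tool_rot: [-0.001, 0.595, 0.804, -0.0]
contact_force: [-0.4, 0.9, 1.0]
gripper_width: 0.399
grasp_force: 0.0
```

```bash
python3 q.py; python3 - <<'E'
from h import *
from plant import manip
g=manip.grab_frame("scene");f=manip.grab_frame("top")
cv2.imwrite("pics/c6.png",np.hstack([crop(g,295,180,80,80,5),crop(f,135,140,80,80,5)]))
E
```

```text
t 21.22 pos [0.5812 0.0447 0.0707] yaw 16.98 tilt [-0.0002  0.0001] j6 -19.9 F [-0.1  0.1  0.2] M [-0.022  0.015 -0.023] w 0.401 g 0.0
shift cm [ 0.04 -0.01  0.07] az -121.02
mean [-0.118 -0.08   0.131 -0.029 -0.002  0.01 ] sd [0.305 0.565 0.178 0.019 0.019 0.043]
```

View pics/c6.png

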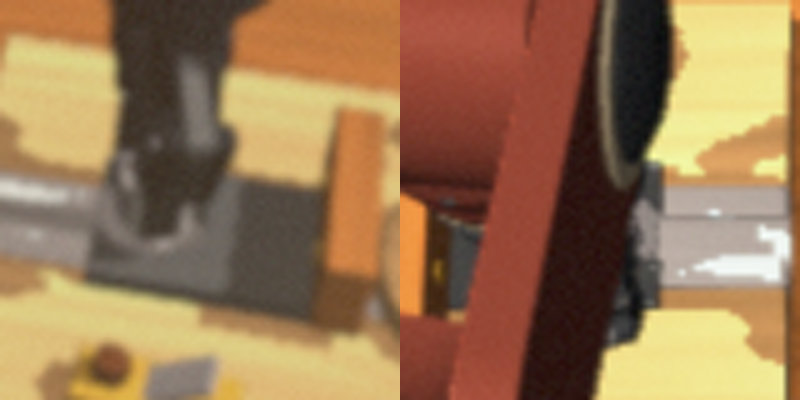

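The scene crop shows the flange resting on the fork at about (155,210), with the stop in place against the fence and blank. Regripping and tightening in small steps.

move_arm:
  rows:
    - [0,0,0,0,0,0,-0.4]
    - [0,0,0,0,0,0,-0.6]
    - [0,0,0,0,0,0,-1]
    - [0,0,0,0,0,0,-1]
    - [0,0,0,0,0,0,-1]

```text
time: 21.73
tool_pos: [0.5818, 0.0446, 0.0712]
tool_rot: [0.001, 0.595, 0.804, 0.0]
contact_force: [1.1, 0.3, 1.6]
gripper_width: 0.271
grasp_force: 57.9
```

```bash
python3 q.py
```

```text
t 22.03 pos [0.5818 0.0446 0.0712] yaw 16.97 tilt [0.0014 0.0001] j6 -19.9 F [2.5 0.5 1.7] M [ 0.106 -0.493  0.07 ] w 0.271 g 57.9
shift cm [ 0.06 -0.07  0.12] az -121.03
mean [ 2.482  0.831  1.549  0.067 -0.415  0.059] sd [0.566 0.335 0.169 0.03  0.055 0.021]
```

move_arm:
  rows:
    - [0,0,0,0,0,2,-1]
    - [0,0,0,0,0,2,-1]
    - [0,0,0,0,0,0,-1]

```text
time: 22.28
tool_pos: [0.5818, 0.0445, 0.0712]
tool_rot: [0.001, 0.623, 0.782, 0.0]
contact_force: [2.7, -0.4, 3.8]
gripper_width: 0.268
grasp_force: 58.2
```

```bash
python3 q.py
```

```text
t 22.58 pos [0.5817 0.0445 0.0711] yaw 13.0 tilt [ 0.0012 -0.0002] j6 -15.9 F [ 3.9 -1.1  4.8] M [-0.109 -0.598  0.041] w 0.268 g 58.1
shift cm [ 0.07 -0.06  0.11] az -125.0
mean [ 3.108 -0.204  2.966 -0.068 -0.533  0.016] sd [0.691 0.809 0.874 0.046 0.053 0.03 ]
```

move_arm:
  rows:
    - [0,0,0,0,0,2,-1]
    - [0,0,0,0,0,2,-1]
    - [0,0,0,0,0,0,-1]

```text
time: 22.83
tool_pos: [0.5818, 0.0444, 0.0711]
tool_rot: [0.001, 0.65, 0.76, 0.0]
contact_force: [4.4, -0.6, 3.6]
gripper_width: 0.269
grasp_force: 58.5
```

```bash
python3 q.py
```

```text
t 23.13 pos [0.5818 0.0445 0.0712] yaw 9.0 tilt [ 0.0011 -0.0003] j6 -11.9 F [ 3.3 -1.9  4.9] M [-0.246 -0.639  0.06 ] w 0.268 g 58.5
shift cm [ 0.07 -0.07  0.12] az -129.0
mean [ 3.656 -1.422  4.265 -0.208 -0.623  0.04 ] sd [0.448 0.33  0.468 0.048 0.013 0.029]
```

move_arm:
  rows:
    - [0,0,0,0,0,2,-1]
    - [0,0,0,0,0,2,-1]
    - [0,0,0,0,0,0,-1]

```text
time: 23.38
tool_pos: [0.5817, 0.0444, 0.0711]
tool_rot: [0.001, 0.676, 0.737, 0.0]
contact_force: [4.0, -1.5, 5.9]
gripper_width: 0.27
grasp_force: 58.8
```

```bash
python3 q.py
```

```text
t 23.68 pos [0.5817 0.0445 0.0711] yaw 5.04 tilt [ 0.0011 -0.0003] j6 -8.0 F [ 5.  -1.6  5.4] M [-0.206 -0.725  0.07 ] w 0.266 g 58.7
shift cm [ 0.06 -0.07  0.11] az -132.96
mean [ 4.713 -1.394  5.127 -0.265 -0.714  0.068] sd [0.277 0.477 0.318 0.035 0.026 0.017]
```

move_arm:
  rows:
    - [0,0,0,0,0,2,-1]
    - [0,0,0,0,0,2,-1]
    - [0,0,0,0,0,0,-1]

```text
time: 23.93
tool_pos: [0.5818, 0.0445, 0.0711]
tool_rot: [0.001, 0.701, 0.713, 0.0]
contact_force: [5.0, -1.1, 4.9]
gripper_width: 0.269
grasp_force: 58.7
```

```bash
python3 q.py
```

```text
t 24.23 pos [0.5818 0.0445 0.0711] yaw 1.06 tilt [ 0.0012 -0.0002] j6 -4.0 F [ 4.4 -1.8  5.4] M [-0.246 -0.725  0.072] w 0.266 g 58.5
shift cm [ 0.05 -0.08  0.11] az -136.94
mean [ 4.482 -1.259  5.285 -0.259 -0.756  0.061] sd [0.896 0.335 0.292 0.041 0.034 0.024]
```

move_arm:
  rows:
    - [0,0,0,0,0,2,-1]
    - [0,0,0,0,0,2,-1]
    - [0,0,0,0,0,0,-1]

```text
time: 24.48
tool_pos: [0.5818, 0.0445, 0.0711]
tool_rot: [0.001, 0.725, 0.689, 0.0]
contact_force: [4.9, -2.4, 4.9]
gripper_width: 0.27
grasp_force: 59.4
```

```bash
python3 q.py
```

```text
t 24.78 pos [0.5818 0.0445 0.0711] yaw -2.92 tilt [ 0.0013 -0.0001] j6 -0.0 F [ 5.  -0.7  4.8] M [-0.272 -0.764  0.109] w 0.269 g 59.1
shift cm [ 0.04 -0.08  0.11] az -140.92
mean [ 4.786 -1.059  5.067 -0.233 -0.798  0.132] sd [0.47  0.368 0.49  0.026 0.022 0.038]
```

Moment is rising. Finer steps now, reading both moving and static moments.

```bash
sed -i '3a s=manip.state();print("moving Mz",s["ft_torque"][2].round(3))' q.py; head -8 q.py
```

```text
from h import *
from plant import manip
a=[]
s=manip.state();print("moving Mz",s["ft_torque"][2].round(3))
for i in range(6):
    manip.grab_frame("top");s=manip.state();a.append([*s["contact_force"],*s["ft_torque"]])
to(manip,.581,.045,.07,138)
a=np.array(a);print("mean",a.mean(0).round(3),"sd",a.std(0).round(3))
```

move_arm:
  rows:
    - [0,0,0,0,0,1,-1]
    - [0,0,0,0,0,1,-1]

```text
time: 24.95
tool_pos: [0.5818, 0.0445, 0.0711]
tool_rot: [0.001, 0.737, 0.676, 0.0]
contact_force: [4.4, -2.0, 4.1]
gripper_width: 0.271
grasp_force: 60.9
```

```bash
python3 q.py
```

```text
moving Mz 0.355
t 25.25 pos [0.5818 0.0445 0.0711] yaw -4.9 tilt [ 0.0013 -0.0003] j6 2.0 F [ 4.9 -0.6  5.2] M [-0.224 -0.822  0.267] w 0.264 g 60.2
shift cm [ 0.04 -0.08  0.11] az -142.9
mean [ 4.689 -1.239  4.97  -0.229 -0.798  0.245] sd [0.614 0.628 0.218 0.029 0.02  0.025]
```

move_arm:
  rows:
    - [0,0,0,0,0,1,-1]
    - [0,0,0,0,0,1,-1]

```text
time: 25.42
tool_pos: [0.5818, 0.0445, 0.0711]
tool_rot: [0.001, 0.749, 0.663, 0.0]
contact_force: [4.8, -1.9, 5.0]
gripper_width: 0.269
grasp_force: 61.2
```

```bash
python3 q.py
```

```text
moving Mz 0.357
t 25.72 pos [0.5818 0.0445 0.0711] yaw -6.9 tilt [ 0.0013 -0.0003] j6 4.0 F [ 5.5 -1.4  5.8] M [-0.22 -0.81  0.22] w 0.269 g 60.4
shift cm [ 0.04 -0.09  0.11] az -144.9
mean [ 5.052 -1.578  5.082 -0.225 -0.803  0.269] sd [0.303 0.418 0.484 0.018 0.029 0.042]
```

Moving 0.357 Nm and static 0.27 Nm imply a pull of roughly 40–60 N, which is firm and not too tight. Releasing and lifting clear.

move_arm:
  rows:
    - [0,0,0,0,0,0,-0.2]
    - [0,0,0,0,0,0,0]
    - [0,0,0,0,0,0,0]
    - [0,0,0,0,0,0,0]
    - [0,0,0,0,0,0,0]
    - [0,0,-0.3,0,0,0,0]
    - [0,0,-1,0,0,0,0]
    - [0,0,-2,0,0,0,0]
    - [0,0,-3,0,0,0,0]
    - [0,0,-3,0,0,0,0]
    - [0,0,-3,0,0,0,0]
    - [0,0,-3,0,0,0,0]
    - [0,-3,0,0,0,0,0]
    - [0,-4,0,0,0,0,0]
    - [0,-4,0,0,0,0,0]
    - [0,-4,0,0,0,0,0]
    - [0,-4,0,0,0,0,0]
    - [0,0,0,0,0,0,0]

```text
time: 27.22
tool_pos: [0.387, 0.0687, 0.2233]
tool_rot: [-0.0, 0.749, 0.663, 0.0]
contact_force: [0.4, -0.7, 0.3]
gripper_width: 0.503
grasp_force: 0.0
```

```bash
python3 - <<'E'
from h import *
from plant import manip
g=manip.grab_frame("scene");f=manip.grab_frame("top");s=manip.state();print(s["tool_pos"],s["contact_force"])
cv2.imwrite("pics/c7.png",np.hstack([crop(g,285,175,80,80,5),crop(f,120,140,80,80,5)]))
t=pickle.load(open("top.pkl","rb"))
# stop shift: phase correlation over fence/foot area, excluding bolt
a=cv2.cvtColor(t["img"],cv2.COLOR_BGR2GRAY)[155:215,128:165].astype(np.float32);b=cv2.cvtColor(f["img"],cv2.COLOR_BGR2GRAY)[155:215,128:165].astype(np.float32)
print(cv2.phaseCorrelate(a,b))
E
```

```text
[0.39190726 0.06809471 0.22484882] [-0.04265646  0.51063655  0.12493709]
((-0.02453939390821347, -0.06566563516932078), 0.9842100171248118)
```

View pics/c7.png

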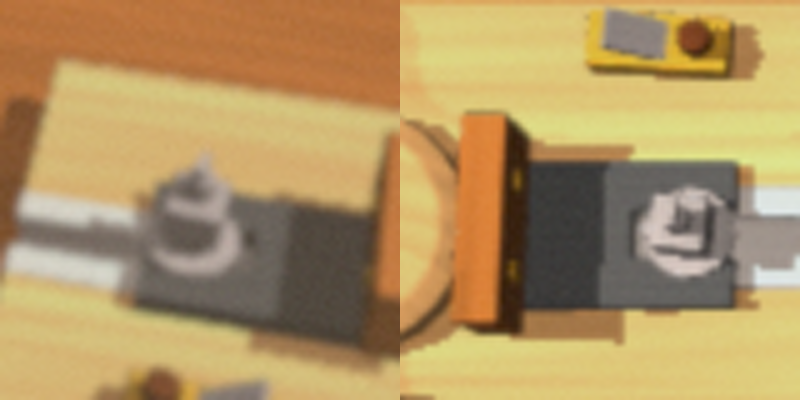

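The bolt stands upright, its flange flat on the fork at top crop (687,235), about 21 mm from the open end. The stop has moved less than 0.1 px. Handing in.

```bash
python3 -c "
from plant import manip
print(manip.job_done())"
```

```text
the job is handed in; nothing more can be done
None
```

The job is handed in at about 27 s: the T-bolt is seated and turned across under the lips, its nut is tightened to an estimated 40–60 N judged from the turning moment, and the stop shows no visible movement in the camera.

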